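# Clear the specimen case and hold its lid open

## Robot

A 7-joint arm with a two-finger parallel gripper is mounted at the origin on the work surface. World frame = base frame: x ahead of the robot, y to its left, z up, the work surface at z = 0. Lengths are in m, angles in rad, forces in N, time in s.
With the tool pointing down it reaches from about 0.425 to 0.8 m from the base axis. Payload 8.3 kg.
Tool frame: the origin (TCP) lies midway between the tips of the shut fingers; the grasp point (between the pads) lies env.hold_point_z behind it (env.hold_point_z is the distance from the TCP to the grasp point, in m); z points along the fingers, y is the line along which they close (so a half turn about z gives the same grasp; the last joint's range is limited). The gripper opens to 85 mm and grips with 20 to 120 N. Pads are 22 mm wide; open, the fingers measure 114 mm over their backs; the gripper's body (76 mm by 85 mm) begins 54 mm behind the grasp point. The pads swing forward as they close: fully open they stand 13 mm farther back than shut.
Start: joints at [1.186, 0.383, 0.016, 1.37, -0.006, 1.388, -0.046], TCP at [0.198, -0.593, 0.231] pointing down, gripper open.
Joint ranges: [-2.95, 2.95], [-0.25, 2.06], [-1.52, 1.56], [0.18, 2.33], [-1.44, 4.58], [0.02, 2.06], [-3.01, 3.01]. Speed limits (rad/s): [2.39, 2.39, 3.01, 3.01, 3.14, 3.14, 3.14].

## Interface

Orientations are given as a rotation vector (axis times angle).
In Python, from bench import env gives the robot as it stands. The module is installed in compiled form; this text tells all that it offers.
- The arm moves only by the shell command python3 -m handwheel 'ROWS' [FORCE]. ROWS is JSON, a list that holds one entry, the list of rows, each a list of 7 numbers: the turn, a rotation vector about the tool's x, y, z in units of 0.15 rad (1.0 is 0.15 rad), then the shift along the tool's x, y, z in units of 25 mm (1.0 is 25 mm), then the gripper's target within -1 to 1 (shut at 1, half-way at 0, fully open at -1). A call has 1 to 12 rows; each row shifts and turns the commanded pose from where the row before left it, along the tool's axes as they then stand; what a row does not reach is not made up. A row lasts 1/10 s, in which the tool goes at most 50 mm and 8.59 degrees, less where a joint would pass 70% of its speed; a pose out of reach is approached as far as the arm can. A call with a number of a shift or a turn outside -1 to 1 is refused whole. A call with a gripper value outside its range is refused whole. The fingers move at their own pace and stop on an object; FORCE is the grip in N (left out, the last holds). Time passes only in rows, so rows that do not move let the fingers close. It gives the time, the measured TCP pose, the force, the opening and the grip force at its end, in the units of the state.
- env.sense(): the state, without advancing time (a new reading comes with each control period).
- env.get_image(name): name is "scene" or "top"; returns (picture, depth): 400x640x3 uint8, blue, green, red; 400x640 float32, m along the optical axis (not along the pixel's ray), 0 where there is no reading.
- env.camera_info(name): a dict with "fx", "fy", "cx", "cy" (pixels), "camera_from_world" (4x4, takes a point from world to camera coordinates). Camera axes: x right, y down, z forward; pixel columns grow to the right and rows downward; lengths in m; the calibration is good to about 2 mm. A picture is of the moment at which its call begins. camera_info takes no time and is no camera call.
- env.job_done(): hands the job in; it is judged then, once.
The state is a dict: "time": time; "joint_pos": joint angles; "joint_velocities": joint speeds; "effort": joint torques, N m; "tool_pos": TCP position; "tcp_rot": TCP orientation; "wrist_force": force on the tool from outside, world axes, zero at the start; "wrist_torque": the same for the moment, N m; "grip_width": opening from 0.0 (shut) to 1.0 (fully open); "grasp_force": force on a finger pad.
Only numpy, scipy, OpenCV 4.12 (cv2) and the standard library are available. Lean on these libraries where they do the work, as an engineer would, in place of code of your own. Each camera call takes 0.05 s, during which the arm holds its last target. There are 200 camera calls.

## Task

Someone left a headset standing on the lid of the specimen case: lift it off and hang it over the headset rail, an ear cup on each side of the bar, and let go of it there. Then raise the lid by its bar handle or front edge to 45 degrees and keep holding it there so that the specimens can be looked at; the lid falls shut when let go, so finish while holding it open. Do not drop the headset and leave the other things on the bench where they are.

Things in the scene. Friction and masses are not known exactly. Their poses are not given: they have to be found in the camera images.
- headset_grip (a point): Grip point of the loose headset (about 0.2 kg), inside the black box-shaped housing on its crown: 13 mm below the top, 133 mm above the cups' undersides, 23 mm above the arch's underside. z up, y from ear cup to ear cup. The housing is 30 mm along x, 60 along y, 34 high; grip it across x. At the start the headset stands upright on its cups on the closed lid.
- headset: The same headset: red ear cups, 60 mm (x) x 28 (y) x 60 high, joined by a black arch 24 mm wide (x); 160 mm over all along y, about 96 mm free between the cups. Origin midway between the cups at the level of their undersides; axes as for the grip point.
- rail_mid (a point): Middle of the steel headset rail, on the centre line of its bar, 154 mm above the bench. The bar is level, along this frame's y, 12 mm in diameter, 240 mm long. With the headset hung square across the bar, a cup on each side, its grip point is about 29 mm above this point.
- rail: The fixed rail with an upright post and a 70 mm round foot at each end of its bar; origin on the bench below the bar's middle.
- case_lid (a joint): Opening angle of the specimen case's lid (rad): 0 closed and level, 0.785 is 45 degrees, stop at 1.3. No catch, spring or stiff hinge: let go at any angle it falls shut. The lid weighs about 0.3 kg.
- lid_handle (a point): Middle of the lid's handle: a round black bar, 10 mm in diameter, 110 mm long along y, level with the lid (64 mm above the bench when shut), 45 mm out from the lid's front edge, on an arm at each end. The frame turns with the lid. Gripped across x from above, the bar turns in the fingers as the lid swings, so the gripper can stay upright.
- lid_hinge (a point): Middle of the hinge line at the rear rim of the fixed white case (170 mm along x, 240 along y, 60 high), 60 mm above the bench. Fixed axes: x from front to rear (hinge) side, y along the hinge, z up. The blue lid (170 x 240 x 8 mm) lies on the rim. The handle bar is 215 mm in front of this line and 4 mm above it when shut; it swings up and rearwards.
- jar: Bystander, to be left alone: closed specimen jar, 48 mm across, 65 mm tall, standing; origin at the centre of its underside.
- cup: Bystander, to be left alone: small white open sample cup, 56 mm across, 50 mm tall; origin at the centre of its underside.
- probe: Bystander, to be left alone: red-handled screwdriver-like probe lying flat, about 200 mm long; origin on the bench below its middle.
- tape: Bystander, to be left alone: orange tape roll lying flat, 52 mm across, 18 mm high; origin at the centre of its underside.
- dish: Bystander, to be left alone: blue ceramic dish, 100 mm across, 25 mm high; origin at the centre of its underside.
- eraser: Bystander, to be left alone: green eraser lying flat, 55 x 22 x 12 mm; origin at the centre of its underside.
Things that resemble listed ones, but are neither listed nor needed, are in the scene too. Leave any green look-alike of the headset alone.

How it is judged:
On the way, in this order (a step that is already met when the one before it is completed fails the run):
1. the headset hangs over the rail, let go and still, the lid still closed (contact force between headset and rail above 0.5 N and contact force between each of the arm, the fingers and headset below 0.1 N and x of headset_grip in the frame of rail_mid between -0.035 and 0.035 m and y of headset_grip in the frame of rail_mid between -0.12 and 0.12 m and z of headset_grip in the frame of rail_mid between 0.015 and 0.045 m and angle between headset_grip's own z axis and vertical below 0.4 rad and linear speed of headset below 0.05 m/s and value of joint case_lid below 0.15 rad), for 0.3 s.
2. the lid is open at about 45 degrees, held by the fingers (value of joint case_lid between 0.61 and 0.96 rad and contact force between the fingers and case_lid above 0.3 N and velocity of joint case_lid between -0.1 and 0.1 rad/s), for 0.3 s.
At the end, for the whole second after the job is handed in: Fingers hold the lid still at 45 degrees, within 10 (contact over 0.3 N). The headset rests on the rail, untouched by the robot and still, crown within 35 mm of the bar line and between the posts, tilted under 23 degrees (all of step 2 and contact force between headset and rail above 0.5 N and contact force between each of the arm, the fingers and headset below 0.1 N and x of headset_grip in the frame of rail_mid between -0.035 and 0.035 m and y of headset_grip in the frame of rail_mid between -0.12 and 0.12 m and z of headset_grip in the frame of rail_mid between 0.015 and 0.045 m and angle between headset_grip's own z axis and vertical below 0.4 rad and linear speed of headset below 0.05 m/s); the arm keeps its last pose, push and grip.
It fails at once if the headset is dropped onto the bench (height (world z) of headset_grip below 0.1 m).
It fails at once if the lid is lifted with the headset still on it (contact force between headset and case_lid above 0.2 N and value of joint case_lid above 0.15 rad).
It fails at once if another thing on the bench is moved more than 30 mm (distance of any of jar, cup, probe, tape, dish, eraser from where it was at the start of the episode above 0.03 m).
It also fails if it takes over 58 s, if anything falls off the work surface, if the arm or the gripper's body presses on something with over 40 N, if the wrist force passes 120 N, or if a joint passes its speed limit or range.

## Working session

There is one attempt and no reset: what is moved stays moved. The work goes in short steps, Python scripts to look and compute and a shell command to move; the robot and the scene stay as the last step left them, time stands still between calls to the robot, and variables do not carry over. Pictures are saved under pics/ and viewed, at most 10 in all, crops included, and the job is handed in when it is done.

```bash
mkdir -p pics; cat > h.py <<'E'
import numpy as np, cv2
from bench import env
from scipy.spatial.transform import Rotation as R
def grab(n):
    im,d=env.get_image(n); c=env.camera_info(n); return im,d,c
def cloud(d,c):
    v,u=np.mgrid[0:400,0:640]
    P=np.stack([(u-c['cx'])/c['fx']*d,(v-c['cy'])/c['fy']*d,d,np.ones_like(d)],-1)
    W=P@np.linalg.inv(c['camera_from_world']).T
    W=W[...,:3]; W[d==0]=np.nan
    return W
E
python3 - <<'E'
from h import *
a=grab('scene');b=grab('top')
np.savez('s.npz',si=a[0],sd=a[1],ti=b[0],td=b[1])
cv2.imwrite('pics/a.png',a[0]);cv2.imwrite('pics/b.png',b[0])
s=env.sense();print({k:np.round(v,3) for k,v in s.items()},env.hold_point_z, R.from_rotvec(s['tcp_rot']).as_matrix().round(3))
for c in (a[2],b[2]): print(np.linalg.inv(c['camera_from_world']).round(3),c['fx'])
E
```

```text
{'time': np.float64(0.1), 'joint_pos': array([ 1.186,  0.384,  0.016,  1.371, -0.006,  1.388, -0.047]), 'joint_velocities': array([-0.001, -0.001,  0.001, -0.003,  0.   ,  0.001,  0.001]), 'effort': array([ 4.0000e-03, -6.2913e+01,  8.4800e-01, -3.7275e+01,  1.7000e-02,
        1.0000e-02, -0.0000e+00]), 'tool_pos': array([ 0.198, -0.592,  0.23 ]), 'tcp_rot': array([-3.099e+00, -5.030e-01,  1.000e-03]), 'wrist_force': array([-1.003, -0.824, -0.113]), 'wrist_torque': array([ 0.028,  0.051, -0.025]), 'grasp_force': np.float64(0.0), 'grip_width': np.float64(0.998)} 0.0187 [[ 0.949  0.316 -0.001]
 [ 0.316 -0.949  0.002]
 [-0.    -0.002 -1.   ]]
[[ 0.814  0.346 -0.467  1.17 ]
 [ 0.581 -0.514  0.631 -0.822]
 [-0.022 -0.785 -0.619  0.949]
 [ 0.     0.     0.     1.   ]] 466.91536510157096
[[-0.018 -0.991  0.133  0.322]
 [-1.     0.018 -0.005 -0.01 ]
 [ 0.002 -0.133 -0.991  1.922]
 [ 0.     0.     0.     1.   ]] 493.4170625461601
```

View pics/a.png

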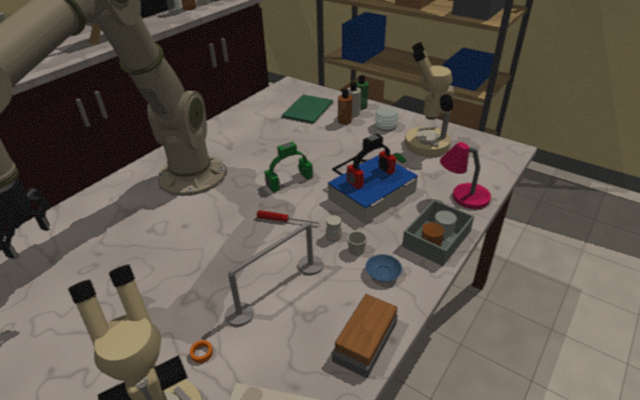

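View pics/b.png

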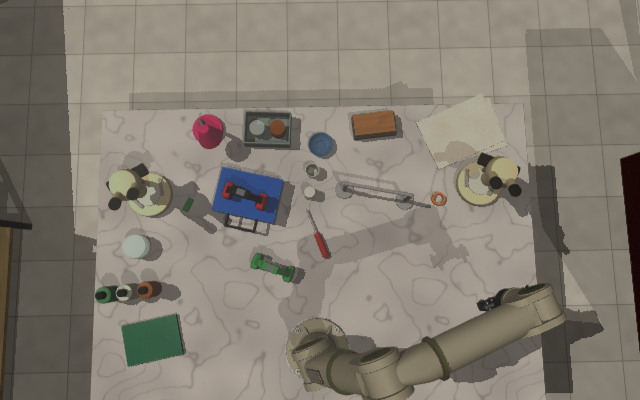

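Candidates for the headset: red-cupped at scene (372,160) / top (245,194), standing on the blue lid, and a green one at scene (288,168) / top (273,265). The red one fits (red cups, on the lid). The rail is at scene (272,265) / top (375,193), and the handle at top (245,223) on the robot side. Next I measure and check a crop.

```bash
cat > m.py <<'E'
from h import *
s=np.load('s.npz')
out=[]
for n,i,d in (('scene','si','sd'),('top','ti','td')):
    im=s[i];W=cloud(s[d],env.camera_info(n));hsv=cv2.cvtColor(im,cv2.COLOR_BGR2HSV)
    H,S,V=[hsv[...,k].astype(int) for k in range(3)];X,Y,Z=[W[...,k] for k in range(3)]
    def rep(name,m):
        p=W[m]; 
        if len(p)<5: print(n,name,len(p));return
        (c,sz,a)=cv2.minAreaRect(p[:,:2].astype(np.float32))
        e,v=np.linalg.eigh(np.cov(p[:,:2].T))
        print(n,name,len(p),'mean',p.mean(0).round(4),'rect',np.round(c,4),np.round(sz,4),round(a,1),'axis deg',np.degrees(np.arctan2(v[1,1],v[0,1])).round(1),'z',np.percentile(p[:,2],[2,50,98]).round(3))
    near=(X>.35)&(X<.85)&(Y>0.05)&(Y<.45)
    rep('lid',near&(H>100)&(H<130)&(S>120)&(Z>.055)&(Z<.08))
    red=near&((H<8)|(H>172))&(S>120)&(Z>.07)
    rep('red',red)
    k,l,st,_=cv2.connectedComponentsWithStats(red.astype(np.uint8))
    for j in range(1,k):
        if st[j,4]>20: rep('  cup%d'%j,l==j)
    hs=near&(Z>.165)&(Z<.25); rep('housing',hs)
    rep('handle',near&(V<70)&(Z>.045)&(Z<.08))
    rep('rail',(X>.4)&(X<.8)&(Y<.0)&(Y>-.4)&(Z>.14)&(Z<.175))
    rep('posts',(X>.4)&(X<.8)&(Y<.0)&(Y>-.4)&(Z>.03)&(Z<.14))
E
python3 m.py; python3 -c "
import cv2
a=cv2.imread('pics/a.png')[120:230,240:440];b=cv2.imread('pics/b.png')[150:250,200:450]
a=cv2.resize(a,None,fx=2.9,fy=2.9,interpolation=3);b=cv2.resize(b,None,fx=2.7,fy=2.7,interpolation=3)
import numpy as np
o=np.zeros((600,700,3),np.uint8);o[:a.shape[0],:a.shape[1]]=a;o[320:320+b.shape[0],:b.shape[1]]=b;cv2.imwrite('pics/c.png',o)"
```

```text
scene lid 1809 mean [0.5979 0.235  0.067 ] rect [0.585 0.252] [0.2408 0.1769] 77.1 axis deg 72.3 z [0.063 0.067 0.071]
scene red 444 mean [0.6094 0.2547 0.1168] rect [0.6627 0.3124] [0.3613 0.1311] 35.9 axis deg -135.8 z [0.074 0.121 0.197]
scene   cup6 178 mean [0.6108 0.3073 0.112 ] rect [0.6011 0.3116] [0.0303 0.0588] 86.0 axis deg 165.0 z [0.074 0.12  0.13 ]
scene   cup19 210 mean [0.565  0.1837 0.1101] rect [0.5557 0.1899] [0.0249 0.0615] 70.7 axis deg 164.5 z [0.074 0.116 0.131]
scene housing 712 mean [0.6913 0.3097 0.1896] rect [0.6915 0.3263] [0.3618 0.0789] 32.0 axis deg -149.9 z [0.166 0.188 0.215]
scene handle 966 mean [0.6341 0.1994 0.0595] rect [0.6161 0.2382] [0.2322 0.511 ] 80.1 axis deg 169.2 z [0.045 0.06  0.078]
scene rail 522 mean [ 0.5857 -0.2465  0.1558] rect [ 0.5871 -0.2352] [0.2575 0.0167] 78.2 axis deg 78.6 z [0.142 0.157 0.162]
scene posts 528 mean [ 0.6043 -0.1852  0.0753] rect [ 0.5818 -0.1613] [0.387  0.1206] 68.7 axis deg 76.6 z [0.031 0.068 0.138]
top lid 1922 mean [0.5878 0.2574 0.0695] rect [0.5846 0.2555] [0.239  0.1679] 77.0 axis deg 84.7 z [0.06  0
[... 289 characters left out ...]
.1296] rect [0.596  0.3216] [0.0265 0.0572] 71.6 axis deg 162.9 z [0.12  0.129 0.144]
top   cup5 82 mean [0.5487 0.1951 0.1283] rect [0.5521 0.1967] [0.0276 0.0587] 71.4 axis deg 158.1 z [0.116 0.129 0.14 ]
top housing 531 mean [0.6952 0.3259 0.1935] rect [0.6878 0.3297] [0.3635 0.0831] 32.4 axis deg -149.0 z [0.166 0.194 0.222]
top handle 194 mean [0.5443 0.2518 0.0651] rect [0.6122 0.2217] [0.1875 0.5003] 77.5 axis deg 162.3 z [0.046 0.068 0.078]
top rail 247 mean [ 0.5834 -0.2322  0.1586] rect [ 0.5838 -0.2329] [0.2549 0.017 ] 78.9 axis deg 78.8 z [0.145 0.159 0.168]
top posts 90 mean [ 0.6063 -0.131   0.0612] rect [ 0.6258 -0.1156] [0.33   0.3717] 24.6 axis deg 71.9 z [0.031 0.05  0.131]
```

View pics/c.png

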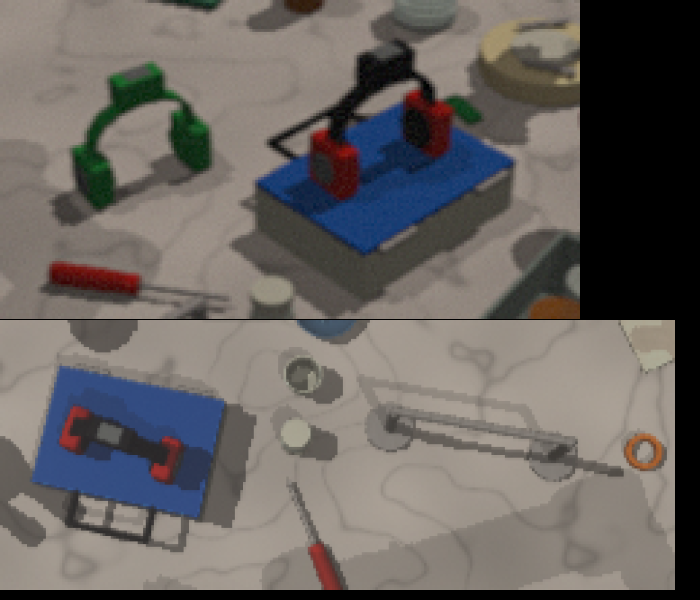

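The crop shows the red-cupped headset with black crown housing on the blue lid (the one meant), the green look-alike off to the side, and the handle bar in front of the lid. One last measurement of housing and handle, plus a helper for the move arithmetic.

```bash
cat > go.py <<'E'
# usage: go.py x y z yaw(tool y azimuth deg): totals in row units
import sys
from h import *
x,y,z,yaw=map(float,sys.argv[1:5]); s=env.sense(); M=R.from_rotvec(s['tcp_rot']).as_matrix()
p=s['tool_pos']; d=np.array([x,y,z])-p
yt=np.radians(yaw); Y=np.array([np.cos(yt),np.sin(yt),0]); Z=np.array([0,0,-1.]); G=np.stack([np.cross(Y,Z),Y,Z],1)
print('t',s['time'].round(2),'p',p.round(4),'yaw',np.degrees(np.arctan2(M[1,1],M[0,1])).round(1),'tilt',M[:,2].round(3),'w',s['wrist_force'].round(1),'grip',s['grip_width'].round(3),s['grasp_force'].round(1),'q',s['joint_pos'].round(2))
print('shift now-axes',(M.T@d/.025).round(2),'turn',(R.from_matrix(M.T@G).as_rotvec()/.15).round(2),'shift goal-axes',(G.T@d/.025).round(2))
E
cat >> m.py <<'E'
    print('---')
    box=(np.hypot(X-.576,Y-.255)<.05)
    rep('H',box&(Z>.16)); rep('Htop',box&(Z>.207)&(Z<.225))
    rep('bar',(np.hypot(X-.458,Y-.283)<.07)&(Z>.045)&(Z<.08)&(V<60)&((X-.458)*.974-(Y-.283)*.225<.02))
    print(np.round(W[(X>.35)&(X<.5)&(Y>.05)&(Y<.3)&(Z>.1)][:0],2))
E
python3 m.py | grep -A4 -e '---'; python3 go.py .576 .255 .32 -19.5;python3 go.py .50 -.15 .32 -19.5
```

```text
---
scene H 364 mean [0.5791 0.2454 0.1956] rect [0.5754 0.2538] [0.0968 0.0373] 69.6 axis deg 61.7 z [0.167 0.197 0.216]
scene Htop 127 mean [0.5788 0.2529 0.2126] rect [0.5756 0.2566] [0.0624 0.0373] 72.0 axis deg 67.2 z [0.208 0.213 0.216]
scene bar 46 mean [0.4608 0.2683 0.0661] rect [0.4607 0.2744] [0.1042 0.0183] 82.0 axis deg 79.1 z [0.062 0.066 0.069]
[]
--
---
top H 226 mean [0.5715 0.251  0.2032] rect [0.5739 0.2553] [0.0983 0.0306] 70.2 axis deg 71.0 z [0.166 0.213 0.224]
top Htop 146 mean [0.5744 0.2581 0.2162] rect [0.5748 0.2579] [0.0604 0.0306] 70.2 axis deg 70.3 z [0.209 0.216 0.224]
top bar 73 mean [0.4616 0.2855 0.0695] rect [0.4656 0.2829] [0.1178 0.0235] 76.7 axis deg 75.0 z [0.062 0.069 0.078]
[]Traceback (most recent call last):
  File "go.py", line 7, in <module>
    print('t',s['time'].round(2),'p',p.round(4),'yaw',np.degrees(np.arctan2(M[1,1],M[0,1])).round(1),'tilt',M[:,2].round(3),'w',s['wrist_force'].round(1),'grip',s['grip_width'].round(3),s['grasp_force'].round(1),'q',s['joint_pos'].round(2))
              ^^^^^^^^^^^^^^^
AttributeError: 'float' object has no attribute 'round'
Traceback (most recent call last):
  File "go.py", line 7, in <module>
    print('t',s['time'].round(2),'p',p.round(4),'yaw',np.degrees(np.arctan2(M[1,1],M[0,1])).round(1),'tilt',M[:,2].round(3),'w',s['wrist_force'].round(1),'grip',s['grip_width'].round(3),s['grasp_force'].round(1),'q',s['joint_pos'].round(2))
              ^^^^^^^^^^^^^^^
AttributeError: 'float' object has no attribute 'round'
```

```bash
sed -i "s/^x,y,z,yaw.*env.sense();/&s={k:np.asarray(v) for k,v in s.items()};/" go.py
python3 -m handwheel '[[[0,0,-1,0,0,-0.6,-1],[0,0,-1,0,0,-0.6,-1],[0,0,-1,0,0,-0.6,-1],[0,0,-1,0,0,-0.6,-1],[0,0,-1,0,0,-0.6,-1],[0,0,-1,0,0,-0.6,-1],[0,0,0,0,0,0,-1]]]'
python3 go.py .50 -.15 .32 -19.7; python3 go.py .575 .257 .28 -19.7
```

```text
time: 0.8
tool_pos: [0.1979, -0.5935, 0.3231]
tcp_rot: [2.569, 1.803, -0.001]
wrist_force: [-0.2, -0.2, 0.9]
grip_width: 1.0
grasp_force: 0.0
t 0.8 p [ 0.1979 -0.5935  0.3231] yaw -19.9 tilt [ 0.001 -0.003 -1.   ] w [-0.2 -0.2  0.9] grip 1.0 0.0 q [ 1.28  0.37 -0.12  1.19  0.04  1.58  0.82]
shift now-axes [20.79  5.34  0.09] turn [ 0.01  0.01 -0.02] shift goal-axes [20.78  5.4   0.12]
t 0.8 p [ 0.1979 -0.5935  0.3231] yaw -19.9 tilt [ 0.001 -0.003 -1.   ] w [-0.2 -0.2  0.9] grip 1.0 0.0 q [ 1.28  0.37 -0.12  1.19  0.04  1.58  0.82]
shift now-axes [37.13  2.63  1.65] turn [ 0.01  0.01 -0.02] shift goal-axes [37.11  2.73  1.72]
```

```bash

python3 -m handwheel '[[[0,0,0,0.5,0.2,0,-1],[0,0,0,0.9,0.4,0,-1],[0,0,0,1,0.4,0,-1],[0,0,0,1,0.4,0,-1],[0,0,0,1,0.4,0,-1],[0,0,0,1,0.4,0,-1],[0,0,0,1,0.4,0,-1],[0,0,0,1,0.4,0,-1],[0,0,0,1,0.4,0,-1],[0,0,0,1,0.4,0,-1],[0,0,0,1,0.4,0,-1],[0,0,0,1,0.4,0,-1]]]' | head -2
python3 -m handwheel '[[[0,0,0,1,0.3,0,-1],[0,0,0,1,0.3,0,-1],[0,0,0,1,0.2,0,-1],[0,0,0,1,0.2,0,-1],[0,0,0,1,0,0,-1],[0,0,0,1,0,0,-1],[0,0,0,1,0,0,-1],[0,0,0,1,0,0,-1],[0,0,0,1,-0.2,0,-1],[0,0,0,1,-0.2,0,-1],[0,0,0,1,-0.3,0,-1],[0,0,0,1,-0.3,0,-1]]]'|head -2
python3 go.py .575 .257 .28 -19.7
```

```text
time: 2.0
tool_pos: [0.4039, -0.3621, 0.3199]
time: 3.2
tool_pos: [0.505, -0.0802, 0.3198]
t 3.2 p [ 0.505  -0.0802  0.3198] yaw -20.2 tilt [-0.002  0.001 -1.   ] w [ 0.3 -0.4 -0.1] grip 0.999 0.0 q [ 0.55  0.14 -0.52  1.5   0.07  1.52 -0.32]
shift now-axes [13.63 -2.02  1.59] turn [-0.01  0.   -0.06] shift goal-axes [13.64 -1.91  1.59]
```

```bash

python3 -m handwheel '[[[0,0,0,1,-0.2,0,-1],[0,0,0,1,-0.2,0,-1],[0,0,0,1,-0.2,0,-1],[0,0,0,1,-0.2,0,-1],[0,0,0,1,-0.2,0,-1],[0,0,0,1,-0.2,0,-1],[0,0,0,1,-0.2,0,-1],[0,0,0,1,-0.2,0,-1],[0,0,0,1,-0.2,0,-1],[0,0,0,1,-0.1,0,-1],[0,0,0,1,0,0,-1],[0,0,0,1,0,0,-1]]]' | head -2
python3 -m handwheel '[[[0,0,0,0.8,0,0.3,-1],[0,0,0,0.5,0,0.6,-1],[0,0,0,0.2,0,0.6,-1],[0,0,0,0,0,0,-1],[0,0,0,0,0,0,-1]]]' | head -2
python3 go.py .575 .257 .178 -19.7
```

```text
time: 4.4
tool_pos: [0.5627, 0.2175, 0.3199]
time: 4.9
tool_pos: [0.5763, 0.2498, 0.2831]
t 4.9 p [0.5763 0.2498 0.2831] yaw -20.1 tilt [-0.001 -0.001 -1.   ] w [-0.1 -0.1  1. ] grip 1.003 0.0 q [-0.01  0.46 -0.68  1.24  0.28  1.54 -1.  ]
shift now-axes [ 0.26 -0.14  4.2 ] turn [-0.    0.01 -0.04] shift goal-axes [ 0.25 -0.15  4.2 ]
```

```bash

python3 -m handwheel '[[[0,0,0,0.3,-0.1,0.4,-1],[0,0,0,0,0,0.6,-1],[0,0,0,0,0,0.6,-1],[0,0,0,0,0,0.6,-1],[0,0,0,0,0,0.6,-1],[0,0,0,0,0,0.6,-1],[0,0,0,0,0,0.5,-1],[0,0,0,0,0,0.3,-1],[0,0,0,0,0,0,-1],[0,0,0,0,0,0,-1]]]' 
python3 go.py .575 .257 .178 -19.7
```

```text
time: 5.9
tool_pos: [0.5769, 0.259, 0.1792]
tcp_rot: [-2.573, -1.802, -0.001]
wrist_force: [0.4, 1.0, 0.2]
grip_width: 1.005
grasp_force: 0.0
t 5.9 p [0.5769 0.259  0.1792] yaw -20.0 tilt [ 0.  0. -1.] w [0.4 1.  0.2] grip 1.005 0.0 q [-0.01  0.51 -0.67  1.4   0.32  1.34 -1.04]
shift now-axes [-0.1  -0.04  0.05] turn [ 0.   -0.   -0.03] shift goal-axes [-0.1  -0.05  0.05]
```

```bash

python3 -m handwheel '[[[0,0,0,0,0,0,0.3],[0,0,0,0,0,0,0.3],[0,0,0,0,0,0,1],[0,0,0,0,0,0,1],[0,0,0,0,0,0,1],[0,0,0,0,0,0,1],[0,0,0,0,0,0,1],[0,0,0,0,0,0,1]]]' 40
python3 - <<'E'
from h import *
a=grab('scene')[0];cv2.imwrite('pics/d.png',cv2.resize(a[60:240,260:500],None,fx=3,fy=3,interpolation=3))
E
```

```text
time: 6.7
tool_pos: [0.5768, 0.259, 0.1792]
tcp_rot: [-2.573, -1.802, -0.001]
wrist_force: [-0.8, -0.6, 3.4]
grip_width: 0.345
grasp_force: 42.9
```

View pics/d.png

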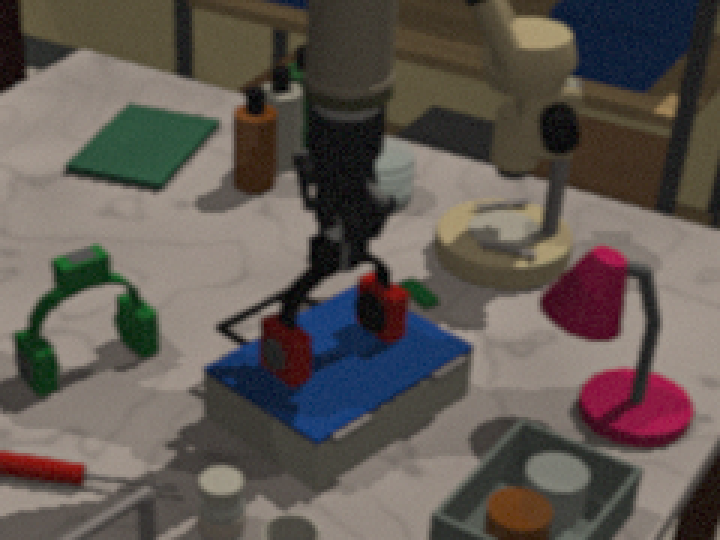

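Gripped: the fingers hold the housing at (345,250), with an opening of 29 mm. Lift, then turn.

```bash

python3 -m handwheel '[[[0,0,0,0,0,-0.2,1],[0,0,0,0,0,-0.4,1],[0,0,0,0,0,-0.5,1],[0,0,0,0,0,-0.6,1],[0,0,0,0,0,-0.6,1],[0,0,0,0,0,-0.6,1],[0,0,0.4,0,0,-0.6,1],[0,0,0.7,0,0,-0.6,1],[0,0,0.8,0,0,-0.6,1],[0,0,0.8,0,0,-0.5,1],[0,0,0.8,0,0,-0.3,1],[0,0,0.8,0,0,0,1]]]' 
python3 -m handwheel '[[[0,0,0.8,0,0,0,1],[0,0,0.8,0,0,0,1],[0,0,0.8,0,0,0,1],[0,0,0.8,0,0,0,1],[0,0,0.8,0,0,0,1],[0,0,0.6,0,0,0,1],[0,0,0.4,0,0,0,1],[0,0,0,0,0,0,1]]]' 
python3 go.py .584 -.234 .31 -101.3
```

```text
time: 7.95
tool_pos: [0.5771, 0.2594, 0.3191]
tcp_rot: [-3.013, -0.886, -0.005]
wrist_force: [-0.1, 0.4, -1.0]
grip_width: 0.346
grasp_force: 42.3
time: 8.75
tool_pos: [0.5767, 0.2591, 0.3174]
tcp_rot: [-3.129, 0.272, -0.001]
wrist_force: [-0.7, -0.4, -1.7]
grip_width: 0.342
grasp_force: 42.3
t 8.75 p [0.5767 0.2591 0.3174] yaw -100.0 tilt [ 0.001  0.    -1.   ] w [-0.7 -0.4 -1.7] grip 0.342 42.3 q [-0.18  0.42 -0.45  1.17  0.18  1.59 -2.33]
shift now-axes [ 3.7  19.38  0.29] turn [-0.   -0.    0.16] shift goal-axes [ 4.15 19.28  0.29]
```

```bash

python3 -m handwheel '[[[0,0,0.16,0,0.3,0,1],[0,0,0,0.1,0.6,0,1],[0,0,0,0.2,0.9,0,1],[0,0,0,0.2,1,0,1],[0,0,0,0.2,1,0,1],[0,0,0,0.2,1,0,1],[0,0,0,0.2,1,0,1],[0,0,0,0.2,1,0,1],[0,0,0,0.2,1,0,1],[0,0,0,0.2,1,0,1],[0,0,0,0.2,1,0,1],[0,0,0,0.2,1,0,1]]]'  |head -2
python3 -m handwheel '[[[0,0,0,0.2,1,0,1],[0,0,0,0.2,1,0,1],[0,0,0,0.2,1,0,1],[0,0,0,0.2,1,0,1],[0,0,0,0.2,1,0,1],[0,0,0,0.2,1,0,1],[0,0,0,0.3,1,0,1],[0,0,0,0.4,0.8,0,1],[0,0,0,0.3,0.5,0,1],[0,0,0,0.1,0.2,0,1],[0,0,0,0,0,0,1],[0,0,0,0,0,0,1]]]'  |head -2
python3 go.py .584 -.234 .31 -101.3
```

```text
time: 9.95
tool_pos: [0.5749, -0.0189, 0.3167]
time: 11.15
tool_pos: [0.5901, -0.2353, 0.3165]
t 11.15 p [ 0.5901 -0.2353  0.3165] yaw -101.2 tilt [ 0.     0.001 -1.   ] w [-0.5  0.5 -2. ] grip 0.348 42.3 q [ 0.47  0.4  -0.21  1.17  0.08  1.58 -1.49]
shift now-axes [-0.25 -0.    0.26] turn [-0.   -0.    0.01] shift goal-axes [-0.25 -0.    0.26]
```

```bash

python3 -m handwheel '[[[0,0,0,-0.25,0,0.2,1],[0,0,0,0,0,0.4,1],[0,0,0,0,0,0.6,1],[0,0,0,0,0,0.6,1],[0,0,0,0,0,0.6,1],[0,0,0,0,0,0.6,1],[0,0,0,0,0,0.6,1],[0,0,0,0,0,0.6,1],[0,0,0,0,0,0.6,1],[0,0,0,0,0,0.5,1],[0,0,0,0,0,0.3,1],[0,0,0,0,0,0,1]]]'
python3 go.py .584 -.234 .161 -101.3
python3 - <<'E'
from h import *
a=grab('scene')[0];cv2.imwrite('pics/e.png',cv2.resize(a[150:350,170:410],None,fx=3,fy=3,interpolation=3))
E
```

```text
time: 12.35
tool_pos: [0.5836, -0.2342, 0.175]
tcp_rot: [-3.126, 0.308, 0.003]
wrist_force: [-0.6, 0.4, -1.2]
grip_width: 0.347
grasp_force: 42.3
t 12.35 p [ 0.5836 -0.2342  0.175 ] yaw -101.3 tilt [-0.002  0.001 -1.   ] w [-0.6  0.4 -1.2] grip 0.347 42.3 q [ 0.49  0.43 -0.21  1.43  0.09  1.29 -1.5 ]
shift now-axes [ 0.02 -0.01  0.56] turn [-0.    0.01  0.  ] shift goal-axes [ 0.01 -0.01  0.56]
```

View pics/e.png

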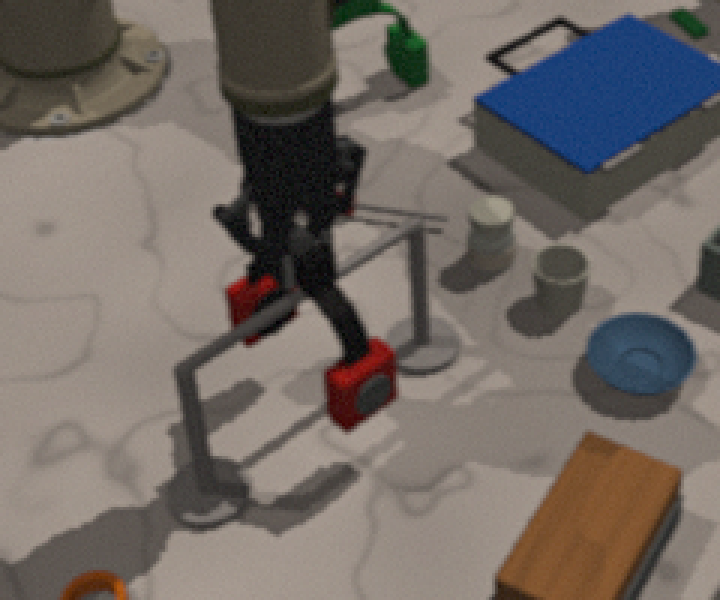

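The headset straddles the bar with red cups at (260,310) and (360,385), one on each side. Lowering until the force shows contact.

```bash

python3 -m handwheel '[[[0,0,0,0,0,0.2,1],[0,0,0,0,0,0.1,1],[0,0,0,0,0,0.1,1],[0,0,0,0,0,0.1,1],[0,0,0,0,0,0,1],[0,0,0,0,0,0,1]]]'
```

```text
time: 13.0
tool_pos: [0.5842, -0.2347, 0.1638]
tcp_rot: [-3.126, 0.309, 0.0]
wrist_force: [-0.3, -0.2, -3.2]
grip_width: 0.346
grasp_force: 42.3
```

```bash

python3 -m handwheel '[[[0,0,0,0,0,0.06,1],[0,0,0,0,0,0.06,1],[0,0,0,0,0,0,1]]]'
python3 -m handwheel '[[[0,0,0,0,0,0.05,1],[0,0,0,0,0,0,1],[0,0,0,0,0,0,1]]]'
```

```text
time: 13.3
tool_pos: [0.5845, -0.2348, 0.1618]
tcp_rot: [3.126, -0.309, 0.002]
wrist_force: [-1.6, 0.9, 3.9]
grip_width: 0.349
grasp_force: 43.1
time: 13.6
tool_pos: [0.5847, -0.2348, 0.1617]
tcp_rot: [3.126, -0.309, 0.004]
wrist_force: [-5.1, 0.9, 11.7]
grip_width: 0.345
grasp_force: 44.0
```

Contact with the bar. Back off slightly and open gradually.

```bash

python3 -m handwheel '[[[0,0,0,0,0,-0.06,1],[0,0,0,0,0,0,1],[0,0,0,0,0,0,0.2],[0,0,0,0,0,0,0],[0,0,0,0,0,0,-0.3],[0,0,0,0,0,0,-0.6],[0,0,0,0,0,0,-0.6],[0,0,0,0,0,0,-0.6],[0,0,0,0,0,0,-0.6]]]'
python3 - <<'E'
from h import *
a=grab('scene')[0];cv2.imwrite('pics/f.png',cv2.resize(a[180:320,210:350],None,fx=3,fy=3,interpolation=3))
E
```

```text
time: 14.5
tool_pos: [0.5842, -0.2347, 0.1611]
tcp_rot: [-3.126, 0.309, -0.0]
wrist_force: [0.1, -1.0, 0.2]
grip_width: 0.796
grasp_force: 0.0
```

View pics/f.png

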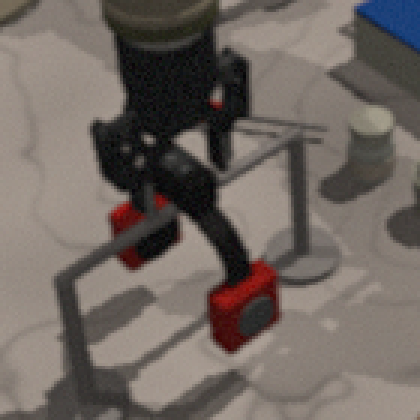

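The headset rests on the bar, crown at (190,180), with the fingers clear on both sides. Retreat straight up.

```bash

python3 -m handwheel '[[[0,0,0,0,0,-0.2,-0.6],[0,0,0,0,0,-0.4,-0.6],[0,0,0,0,0,-0.6,-0.6],[0,0,0,0,0,-0.6,-0.6],[0,0,0,0,0,-0.6,-0.6],[0,0,0,0,0,-0.6,-0.6],[0,0,0,0,0,-0.6,-0.6],[0,0,0,0,0,-0.6,-0.6],[0,0,0,0,0,-0.5,-0.6],[0,0,0,0,0,-0.2,-0.6]]]' | head -2
python3 - <<'E'
from h import *
a,d,c=grab('scene');b,e,_=grab('top')
np.savez('s.npz',si=a,sd=d,ti=b,td=e)
cv2.imwrite('pics/g.png',np.hstack([cv2.resize(a[160:360,200:400],(399,400),interpolation=3),cv2.resize(b[140:240,190:290],(400,400),interpolation=3)]))
E
python3 m.py | grep -E " lid| bar"
python3 - <<'E'
from h import *
s=np.load('s.npz')
W=cloud(s['sd'],env.camera_info('scene'));p=W[(np.hypot(W[...,0]-.584,W[...,1]+.234)<.06)&(W[...,2]>.19)&(W[...,2]<.22)]
print('crown',len(p),p.mean(0),np.percentile(p[:,2],95))
E
python3 go.py .459 .284 .25 -13
```

```text
time: 15.55
tool_pos: [0.5848, -0.2348, 0.2862]
scene lid 2346 mean [0.5894 0.2442 0.0669] rect [0.5847 0.2539] [0.2439 0.1791] 77.0 axis deg 77.7 z [0.063 0.067 0.071]
scene bar 55 mean [0.464  0.2789 0.0658] rect [0.4666 0.2785] [0.1174 0.0195] 77.4 axis deg 77.7 z [0.061 0.066 0.07 ]
top lid 2700 mean [0.5839 0.2546 0.0693] rect [0.5847 0.2552] [0.2396 0.1679] 76.8 axis deg 76.9 z [0.06  0.069 0.078]
top bar 68 mean [0.4618 0.2859 0.0704] rect [0.4659 0.2835] [0.1191 0.0237] 76.9 axis deg 75.0 z [0.062 0.07  0.078]
crown 236 [ 0.58635318 -0.23748881  0.19571275] 0.19885510897221503
t 15.65 p [ 0.5845 -0.2348  0.2848] yaw -101.3 tilt [ 0.002 -0.001 -1.   ] w [-0.9  0.3 -0.1] grip 0.797 0.0 q [ 0.48  0.39 -0.21  1.25  0.08  1.51 -1.49]
shift now-axes [ -8.99 -19.37   1.37] turn [ 1.000e-02 -1.000e-02 -1.027e+01] shift goal-axes [19.09 -9.56  1.39]
```

View pics/g.png

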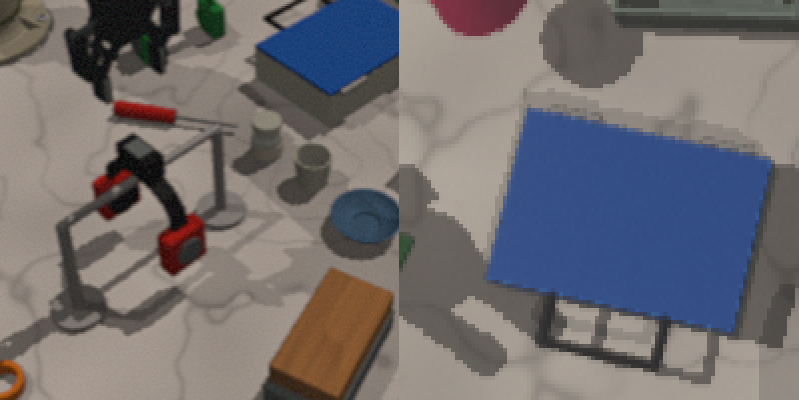

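The headset hangs squarely (crown at (140,155) in the left half), and the lid is shut with its handle bar at (601,354) in the right half. Checking the bar position by ray and how close the green look-alike is.

```bash
python3 - <<'E'
from h import *
c=env.camera_info('top');T=np.linalg.inv(c['camera_from_world'])
r=T[:3,:3]@[(240.25-c['cx'])/c['fx'],(228.6-c['cy'])/c['fy'],1];o=T[:3,3];print('bar',o+r*(.066-o[2])/r[2])
s=np.load('s.npz')
for n,i,d in (('scene','si','sd'),('top','ti','td')):
    h=cv2.cvtColor(s[i],cv2.COLOR_BGR2HSV);W=cloud(s[d],env.camera_info(n))
    m=(h[...,0]>50)&(h[...,0]<80)&(h[...,1]>120)&(W[...,2]>.01)&(abs(W[...,0]-.4)<.15)&(W[...,1]<.3)&(W[...,1]>.02)
    p=W[m];q=p-[.459,.284,0]
    print(n,len(p),p.min(0),p.max(0),'nearest to bar',np.hypot(q[:,0],q[:,1]).min())
E
```

```text
bar [0.45592886 0.28132173 0.066     ]
scene 336 [0.29223515 0.07422457 0.01060641] [0.36768765 0.23066588 0.14907731] nearest to bar 0.11544700110770224
top 60 [0.26203862 0.10709156 0.05482459] [0.36000886 0.23794773 0.15427435] nearest to bar 0.11631028895715548
```

```bash

python3 -m handwheel '[[[0,0,0,-0.2,-0.4,-0.2,0],[0,0,0,-0.4,-0.8,-0.2,0],[0,0,0,-0.4,-1,-0.2,0],[0,0,0,-0.4,-1,0,0],[0,0,0,-0.4,-1,0,0],[0,0,0,-0.4,-1,0,0],[0,0,0,-0.4,-1,0,0],[0,0,0,-0.4,-1,0,0],[0,0,0,-0.4,-1,0,0],[0,0,0,-0.4,-1,0,0],[0,0,0,-0.4,-1,0,0],[0,0,0,-0.4,-1,0,0]]]'  |head -2
python3 go.py .459 .284 .25 -13
```

```text
time: 16.85
tool_pos: [0.5251, 0.0642, 0.2981]
t 16.85 p [0.5251 0.0642 0.2981] yaw -101.3 tilt [-0.001 -0.    -1.   ] w [ 0.2 -0.5  0.1] grip 0.5 0.0 q [ 0.16  0.18 -0.4   1.5   0.07  1.48 -2.  ]
shift now-axes [-4.31 -8.11  1.93] turn [-0.000e+00  1.000e-02 -1.027e+01] shift goal-axes [ 7.97 -4.55  1.93]
```

```bash

python3 -m handwheel '[[[0,0,-0.5,0,0,0,0],[0,0,-0.9,0,0,0,0],[0,0,-1,0,0,0,0],[0,0,-1,0,0,0,0],[0,0,-1,0,0,0,0],[0,0,-1,0,0,0,0],[0,0,-1,0,0,0,0],[0,0,-1,0,0,0,0],[0,0,-1,0,0,0,0],[0,0,-1,0,0,0,0],[0,0,-0.7,0,0,0,0],[0,0,-0.2,0,0,0,0]]]'  |head -2
python3 -m handwheel '[[[0,0,0,0.4,-0.3,0,0],[0,0,0,0.8,-0.5,0,0],[0,0,0,0.8,-0.5,0,0],[0,0,0,0.8,-0.5,0,0],[0,0,0,0.8,-0.5,0.3,0],[0,0,0,0.8,-0.5,0.3,0],[0,0,0,0.8,-0.5,0.3,0],[0,0,0,0.8,-0.5,0.3,0],[0,0,0,0.8,-0.4,0.3,0],[0,0,0,0.6,-0.3,0.3,0],[0,0,0,0.2,-0.1,0.1,0],[0,0,0,0,0,0,0]]]'  |head -2
python3 go.py .458 .283 .045 -13
```

```text
time: 18.05
tool_pos: [0.5255, 0.063, 0.2981]
time: 19.25
tool_pos: [0.455, 0.2742, 0.2508]
t 19.25 p [0.455  0.2742 0.2508] yaw -12.7 tilt [-0.001 -0.    -1.   ] w [-0.1 -0.3  0.3] grip 0.499 0.0 q [-0.02  0.24 -0.69  1.57  0.15  1.39 -0.95]
shift now-axes [0.37 0.05 8.23] turn [-0.01  0.    0.03] shift goal-axes [0.37 0.04 8.23]
```

```bash

python3 -m handwheel '[[[0,0,0,0.3,0,0.3,0],[0,0,0,0.1,0,0.7,0],[0,0,0,0,0,0.9,0],[0,0,0,0,0,0.9,0],[0,0,0,0,0,0.9,0],[0,0,0,0,0,0.9,0],[0,0,0,0,0,0.7,0],[0,0,0,0,0,0.5,0],[0,0,0,0,0,0.4,0],[0,0,0,0,0,0.3,0],[0,0,0,0,0,0.2,0],[0,0,0,0,0,0,0]]]'
python3 go.py .458 .283 .045 -13
python3 - <<'E'
from h import *
a=grab('scene')[0];cv2.imwrite('pics/i.png',cv2.resize(a[90:230,270:430],None,fx=4,fy=4,interpolation=3))
E
```

```text
time: 20.45
tool_pos: [0.4582, 0.2828, 0.0833]
tcp_rot: [-2.455, -1.96, 0.001]
wrist_force: [-0.6, -0.4, 0.9]
grip_width: 0.502
grasp_force: 0.0
t 20.45 p [0.4582 0.2828 0.0833] yaw -12.8 tilt [-0. -0. -1.] w [-0.6 -0.4  0.9] grip 0.502 0.0 q [-0.08  0.4  -0.65  1.77  0.27  1.06 -1.05]
shift now-axes [ 0.   -0.01  1.53] turn [-0.    0.    0.03] shift goal-axes [ 0.   -0.01  1.53]
```

View pics/i.png

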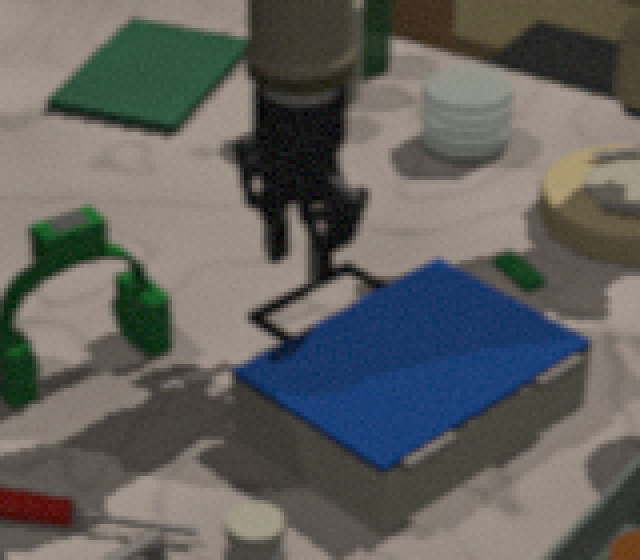

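The fingers straddle the bar (around (297,265)), with the rear one over the gap between bar and lid. Descend and close.

```bash

python3 -m handwheel '[[[0,0,0,0,0,0.4,0],[0,0,0,0,0,0.5,0],[0,0,0,0,0,0.4,0],[0,0,0,0,0,0.2,0],[0,0,0,0,0,0,0],[0,0,0,0,0,0,0]]]'
python3 -m handwheel '[[[0,0,0,0,0,0,0.4],[0,0,0,0,0,0,0.7],[0,0,0,0,0,0,1],[0,0,0,0,0,0,1],[0,0,0,0,0,0,1],[0,0,0,0,0,0,1]]]' 30
python3 go.py .458 .283 .045 -13
```

```text
time: 21.1
tool_pos: [0.4583, 0.2831, 0.0461]
tcp_rot: [-2.454, -1.961, 0.0]
wrist_force: [-0.6, 0.1, 1.0]
grip_width: 0.496
grasp_force: 0.0
time: 21.7
tool_pos: [0.4596, 0.2829, 0.0466]
tcp_rot: [2.455, 1.959, 0.003]
wrist_force: [6.1, 0.1, -0.4]
grip_width: 0.106
grasp_force: 29.5
t 21.7 p [0.4596 0.2829 0.0466] yaw -12.8 tilt [ 0.002  0.001 -1.   ] w [ 6.1  0.1 -0.4] grip 0.106 29.5 q [-0.1   0.45 -0.63  1.81  0.31  0.99 -1.08]
shift now-axes [-0.01 -0.07  0.07] turn [ 0.01 -0.01  0.02] shift goal-axes [-0.01 -0.07  0.07]
```

Bar gripped (9 mm opening). Swing along the arc in 2.5° steps: first to 25°.

```bash

python3 -m handwheel '[[[0,0,0,0,0.01,-0.37,1],[0,0,0,0,0.03,-0.37,1],[0,0,0,0,0.05,-0.37,1],[0,0,0,0,0.06,-0.37,1],[0,0,0,0,0.08,-0.37,1],[0,0,0,0,0.1,-0.36,1],[0,0,0,0,0.11,-0.36,1],[0,0,0,0,0.13,-0.35,1],[0,0,0,0,0.14,-0.34,1],[0,0,0,0,0.16,-0.34,1],[0,0,0,0,0,0,1],[0,0,0,0,0,0,1]]]' 60
python3 go.py .458 .283 .045 -13
```

```text
time: 22.9
tool_pos: [0.4794, 0.2781, 0.1359]
tcp_rot: [-2.455, -1.961, 0.0]
wrist_force: [1.8, 1.1, -2.7]
grip_width: 0.092
grasp_force: 58.6
t 22.9 p [0.4794 0.2781 0.1359] yaw -12.8 tilt [-0.  0. -1.] w [ 1.8  1.1 -2.7] grip 0.092 58.6 q [-0.05  0.37 -0.66  1.68  0.24  1.18 -1.  ]
shift now-axes [ 0.   -0.88  3.64] turn [-0.   -0.    0.03] shift goal-axes [-0.   -0.88  3.64]
```

```bash

python3 -m handwheel '[[[0,0,0,0,0.17,-0.34,1],[0,0,0,0,0.19,-0.32,1],[0,0,0,0,0.2,-0.31,1],[0,0,0,0,0.21,-0.31,1],[0,0,0,0,0.22,-0.3,1],[0,0,0,0,0.24,-0.3,1],[0,0,0,0,0.26,-0.27,1],[0,0,0,0,0.2,-0.2,1],[0,0,0,0,0,0,1],[0,0,0,0,0,0,1],[0,0,0,0,0,0,1],[0,0,0,0,0,0,1]]]'
python3 go.py .458 .283 .045 -13
python3 - <<'E'
from h import *
a,d,c=grab('scene');cv2.imwrite('pics/j.png',cv2.resize(a[60:320,200:460],None,fx=2.2,fy=2.2,interpolation=3))
h=cv2.cvtColor(a,cv2.COLOR_BGR2HSV);W=cloud(d,c)
m=(h[...,0]>100)&(h[...,0]<130)&(h[...,1]>120)&(np.hypot(W[...,0]-.6,W[...,1]-.25)<.2)&(W[...,2]>.06)&(W[...,2]<.25)
p=W[m];n=np.linalg.svd(p-p.mean(0),full_matrices=False)[2][2];print('lid deg',np.degrees(np.arccos(abs(n[2]))),len(p))
q=W[(np.hypot(W[...,0]-.584,W[...,1]+.234)<.06)&(W[...,2]>.185)&(W[...,2]<.22)];print('crown',q.mean(0),len(q))
E
```

```text
time: 24.1
tool_pos: [0.519, 0.2689, 0.1959]
tcp_rot: [-2.453, -1.962, 0.004]
wrist_force: [-12.7, -3.5, 7.9]
grip_width: 0.092
grasp_force: 58.7
t 24.1 p [0.519  0.2689 0.1959] yaw -12.7 tilt [-0.003 -0.001 -1.   ] w [-12.7  -3.5   7.9] grip 0.092 58.7 q [-0.04  0.39 -0.65  1.51  0.24  1.32 -0.93]
shift now-axes [ 0.02 -2.49  6.04] turn [-0.02  0.01  0.04] shift goal-axes [ 0.   -2.5   6.04]
lid deg 43.16712013777256 3263
crown [ 0.58767842 -0.23873813  0.19462351] 275
```

View pics/j.png

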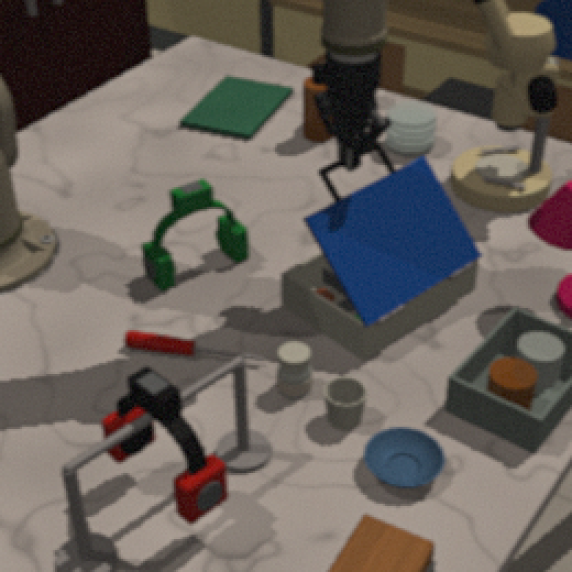

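The lid stands open at about 43°, held by the bar at (345,165), and the headset hangs still on the rail at (155,390). Relieving a small radial strain, then handing in.

```bash

python3 -m handwheel '[[[0,0,0,0,-0.06,-0.06,1],[0,0,0,0,0,0,1],[0,0,0,0,0,0,1],[0,0,0,0,0,0,1],[0,0,0,0,0,0,1],[0,0,0,0,0,0,1]]]'
python3 -c "
from bench import env
print(env.job_done())"
```

```text
time: 24.75
tool_pos: [0.5192, 0.2689, 0.1963]
tcp_rot: [2.455, 1.96, -0.001]
wrist_force: [-2.6, -1.5, 0.3]
grip_width: 0.092
grasp_force: 59.2
the job is handed in; nothing more can be done
None
```

The headset hangs still on the rail with nothing touching it, the lid was held at about 43° by its bar handle, and the job was handed in at 24.75 s; no verdict was returned.

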